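# Lower the price-card stand by one hole

### The arm

A 7-joint arm with a two-finger parallel gripper is mounted at the origin on a cart in front of the work surface, level with it; the furniture and walls round the work are solid. World frame = base frame: x ahead of the robot, y to its left, z up, the work surface at z = 0. Lengths are in m, angles in rad, forces in N, time in s.
With the tool pointing down it reaches from about 0.35 to 0.9 m from the base axis. Payload 8.1 kg.
Tool frame: the origin (TCP) lies at the very end of the fingers, on their centre line; the grasp point (between the pads) lies 19 mm behind it (grasp_offset is the distance from the TCP to the grasp point, in m); z points along the fingers, y is the line along which they close (so a half turn about z gives the same grasp; the last joint's range is limited). The gripper opens to 92 mm and grips with 3 to 60 N. Pads are 19 mm wide; open, the fingers measure 130 mm over their backs; the gripper's body (75 mm by 190 mm) begins 47 mm behind the grasp point.
Start: joints at [1.095, 0.434, 0.025, 1.573, -0.012, 1.134, -0.075], TCP at [0.228, -0.582, 0.227] pointing down, gripper open.
Joint ranges: [-2.62, 2.62], [-0.44, 2.09], [-1.27, 1.32], [0.08, 2.57], [-1.32, 4.46], [0.12, 2], [-2.74, 2.74]. Speed limits (rad/s): [2.22, 2.22, 3.01, 3.01, 3.14, 3.14, 3.14].

### API

Orientations are given as a rotation vector (axis times angle).
In Python, from cell import observe, get_image, camera_params, sign_off, silhouettes, grasp_offset gives the robot as it stands. The module is installed in compiled form; this text tells all that it offers.
- The arm moves only by the tool jog_arm, never from a script. Its argument "motion" is a list that holds one entry, the list of rows, each a list of 7 numbers: the shift along the tool's x, y, z in m, then the turn, a rotation vector about the tool's x, y, z in rad, then the closure, from -1 (fully open) to 1 (shut), so that 0 is half open. In form: [[[dx, dy, dz, wx, wy, wz, hand], ...]]. A call has 1 to 10 rows; each row is the pose to reach, as a shift and turn from the pose commanded when the call began, along the tool's axes at that moment; what a row does not reach only later rows make up. A row lasts 1/12 s, in which the tool goes at most 41.7 mm and 7.16 degrees, less where a joint would pass 70% of its speed; a pose out of reach is approached as far as the arm can. A call with a gripper value outside its range is refused whole. The fingers move at their own pace and stop on an object; "force" is the grip in N (left out, the last holds). Time passes only in rows, so rows that repeat a pose let the fingers close. It gives the time, the measured TCP pose, the force, the opening and the grip force at its end, in the units of the state.
- observe(): the state, without advancing time (a new reading comes with each control period).
- get_image(name): name is "scene" or "top" or "wrist"; returns the picture (420x560x3 uint8, red, green, blue); there is no depth.
- camera_params(name): a dict with "vertical_fov" (degrees; the focal length in pixels is half the picture's height over the tangent of half this angle, whatever the lens; pixels are square), "cx", "cy" (the principal point, pixels), "T" (4x4, takes a point from camera to world coordinates). Camera axes: x right, y down, z forward; pixel columns grow to the right and rows downward; lengths in m; the calibration is good to about 2 mm. A picture is of the moment at which its call begins: read the wrist's pose just before it. camera_params takes no time and is no camera call; for the wrist camera it gives the pose at the moment of the call.
- sign_off(): hands the job in; it is judged then, once.
Trained networks look in the newest picture that a camera, given by its name, has taken for a name from the list of things; names that differ only in an ending like _2 or _b are one class to them, and where a whole thing is asked for, a point or a joint stands for the part that bears it (a point fixed in the world has none). Each returns a list of dicts, best first, with "p" (0 to 1); they miss things now and then, are a little off and sometimes report something else, mostly with a low value. They report only what shows in the picture. A call takes as long as a camera call. They do not tell look-alikes from the thing itself.
- silhouettes(query, camera): "mask" (420x560 bool, what is visible of it) and "pixel" ([column, row] in pixels, amid what is visible of it).
The state is a dict: "clock": time; "joints": joint angles; "dq": joint speeds; "joint_efforts": joint torques, N m; "position": TCP position; "ee_rot": TCP orientation; "force": force on the tool from outside, world axes, zero at the start; "ft_torque": the same for the moment, N m; "width": opening from 0.0 (shut) to 1.0 (fully open); "gripper_force": force on a finger pad.
Only numpy, scipy, OpenCV 4.12 (cv2) and the standard library are available. Lean on these libraries where they do the work, as an engineer would, in place of code of your own. Each camera call takes 0.05 s, during which the arm holds its last target. There are 200 camera calls.

### The job

Two telescoping price-card stands are on the counter and one still stands taller than the other: bring the tall one down to its next hole. Press the sprung button on top of its crossbar to free the tube and start it down a little, take your finger off the button, then push gently down on the crossbar beside the button until the tube clicks into the next hole and the button springs back up. Do not force it once it has clicked, and leave the other stand and the things on the counter alone.

Things in the scene. Friction and masses are not known exactly. Their poses are not given: they have to be found in the camera images.
- stand: The taller of the two price-card stands, fixed to the counter: round dark foot 100 mm across, upright square aluminium outer tube 28 mm wide whose mouth is 130 mm above the counter, and a steel inner tube that slides down into it and carries a wooden crossbar with two hanging cards. Origin at the centre of the foot's underside, on the tube's axis, on the counter; z up, the crossbar runs along y, and -x is the side where the locking pin shows in its hole.
- button_rest (a point): Point on the tube's axis in the plane of the crossbar's top face, under the middle of the round steel button; moves with the inner tube (202 mm above the counter at the start). The crossbar is 120 mm along y, 30 mm along x, 18 mm thick. The button is 18 mm across, its flat top stands 8 mm above this point when up and level with it when fully pressed.
- bar_left (a point): Point on the crossbar's top face 40 mm to +y of the button's axis, free wood to push on. Pushing here slides the freed tube down; at the next hole the locking pin catches and the push meets the hole's firm sprung lower edge (2 to 4 N more for each mm pushed on). More than 25 N on the stand is too much.
- bar_right (a point): Point on the crossbar's top face 40 mm to -y of the button's axis, free wood to push on.
- tube (a joint): How far the inner tube has slid down, m: 0 at the start, locked in the upper hole (1.5 mm of play); 0.056 at most. Once freed it needs 5 to 9 N of downward push to slide and stays where it is left. The next hole is in a black band clamped round the outer tube 26 to 40 mm below the upper hole: the distance differs each time and is not measured, so it must be felt.
- cap (a joint): How far the button is pressed, m: 0 up, 0.008 fully down. Its spring pushes back with 2 N when up and 7 N when fully down. The button works the locking pin: 6 mm of press frees the tube. Between the holes the pin rubs inside the tube, so the button stays about 6 mm down by itself (its top then 2 mm above the bar); at the next hole it springs up to 0 if nothing presses on it. With the button held down, the tube slides past the next hole without catching.
- low_stand: The other stand, of the same build, fixed, already lowered: its crossbar's top is 168 mm above the counter. Origin at the centre of its foot's underside; axes as for the tall stand. Leave it alone.
- drum_mid: Small pale cheese drum, 69 mm across and 46 mm high, loose, between the two stands; origin at the centre of its underside.
- drum_back: A like cheese drum, 69 mm across and 46 mm high, loose, behind the stands; origin at the centre of its underside.
- disc: Flat round cheese, 106 mm across and 32 mm high, loose, to the left; origin at the centre of its underside.
- honey: Jar with a red lid, 65 mm across and 100 mm high, loose, behind on the right; origin at the centre of its underside.
- brick: Pale soft-cheese brick, 61 x 78 x 32 mm, loose, to the right; origin at the centre of its underside.
- card_foot: Upright price ticket in a small foot, 37 x 50 x 110 mm, loose, behind the stands; origin at the centre of its underside.
Mind the look-alikes: they are no part of the job. Leave any red look-alike of the stand alone.

How it is judged:
On the way, in this order (a step that is already met when the one before it is completed fails the run):
1. the button is pressed down and the freed tube has started to slide (value of joint cap above 0.0045 m and value of joint tube above 0.004 m), for 0.1 s.
2. the tube is caught in the next hole and the button has sprung up (value of joint cap below 0.003 m and value of joint tube between 0.022 and 0.049 m), for 0.2 s.
At the end, for the whole second after the job is handed in: The tall stand's tube is locked in its next hole: 22 to 49 mm below where it started, with the button sprung up to within 3 mm of its full height, and the drum between the stands is still (all of step 2 and linear speed of drum_mid below 0.02 m/s); the robot touches nothing.
It fails at once if the tall stand is pushed or struck with more than 25 N (contact force between any of the fingers, the arm and stand above 25 N).
It fails at once if the other, lowered stand is knocked (more than 5 N) (contact force between any of the fingers, the arm and low_stand above 5 N).
It fails at once if a thing on the counter is moved by more than 20 mm (distance of any of drum_mid, drum_back, disc, honey, brick, card_foot from where it was at the start of the episode above 0.02 m).
It also fails if it takes over 35 s, if anything falls off the work surface, if the arm or the gripper's body presses on something with over 40 N, if the wrist force passes 120 N, or if a joint passes its speed limit or range.

## Working session

There is one attempt and no reset: what is moved stays moved. The work goes in short steps, Python scripts to look and compute and a tool call to move; the robot and the scene stay as the last step left them, time stands still between calls to the robot, and variables do not carry over. Pictures are saved under pics/ and viewed, at most 10 in all, crops included, and the job is handed in when it is done.

Besides the shell and the picture viewer there is one more tool, called after "Call:" as name(argument=value, ...), one argument or row to a line, values as JSON. jog_arm: Moves the arm, as the interface text tells. Its arguments: {"type":"object","properties":{"motion":{"type":"array"},"force":{"type":"number"}},"required":["motion"]}

```bash
mkdir -p pics
python3 - <<'E'
from cell import *
import cv2,numpy as np
s=observe();print(s)
a=get_image("scene");b=get_image("top")
cv2.imwrite("pics/a.png",a[...,::-1]);cv2.imwrite("pics/b.png",b[...,::-1])
for c in("scene","top"):
    p=camera_params(c);print(c,p)
    for q in("stand","button_rest","drum_mid"):
        for r in silhouettes(q,c)[:4]:
            ys,xs=np.where(r["mask"]);print(c,q,r["p"],r["pixel"],xs.min(),xs.max(),ys.min(),ys.max(),len(xs))
E
```

```text
{'clock': 0.0, 'joints': array([ 1.09536348,  0.43525667,  0.02496289,  1.57407775, -0.01159772,
        1.13403559, -0.07509176]), 'dq': array([-0.0006439 ,  0.00041875, -0.00145858, -0.00114232,  0.00158478,
        0.00081691,  0.00042974]), 'joint_efforts': array([-1.70677442e-03, -6.67854953e+01,  9.84125398e-01, -3.14468014e+01,
       -6.03558705e-02,  4.30448726e-02,  2.30206979e-04]), 'position': array([ 0.22742173, -0.58159884,  0.22593143]), 'ee_rot': array([-3.08563504e+00, -5.81888200e-01,  6.98267208e-04]), 'force': array([-0.10218018,  0.18301152, -0.41157342]), 'ft_torque': array([-0.01581441,  0.01980056,  0.05037113]), 'gripper_force': 0.0, 'width': 1.002912200347964}
scene {'vertical_fov': 43.180215506166206, 'cx': 286.98050462664, 'cy': 203.05193663100945, 'T': array([[-0.55026764, -0.31635952,  0.77273681, -0.3865964 ],
       [-0.83497923,  0.21280404, -0.50746834,  0.62961639],
       [-0.00389908, -0.9244626 , -0.38125281,  0.63046571],
       [ 0.        ,  0.        ,  0.        ,  1.        ]])}
scene stand 0.67 [260.1, 249.2] 238 286 199 302 3023
scene sta
[... 378 characters left out ...]
30130290687, 'cy': 210.36705292322992, 'T': array([[ 8.84259394e-03, -9.81051764e-01,  1.93543909e-01,
         3.67924657e-01],
       [-9.99960472e-01, -8.85512715e-03,  8.00367732e-04,
         1.54972143e-03],
       [ 9.28653745e-04, -1.93543336e-01, -9.81091288e-01,
         1.24687486e+00],
       [ 0.00000000e+00,  0.00000000e+00,  0.00000000e+00,
         1.00000000e+00]])}
top stand 0.91 [239.0, 243.1] 213 257 228 262 1048
top stand 0.9 [297.8, 267.2] 276 321 256 287 944
top stand 0.54 [165.6, 242.7] 151 185 225 259 976
top button_rest 0.98 [236.8, 240.2] 213 257 229 250 530
top button_rest 0.57 [296.3, 265.3] 275 320 260 276 513
top drum_mid 0.92 [286.5, 227.7] 275 297 217 239 395
```

Run:
```python
import cv2
a=cv2.imread("pics/a.png")[170:320,190:390];b=cv2.imread("pics/b.png")[190:310,130:350]
cv2.imwrite("pics/a2.png",cv2.resize(a,None,fx=4,fy=4,interpolation=2));cv2.imwrite("pics/b2.png",cv2.resize(b,None,fx=3.6,fy=3.6,interpolation=2))
```

```text
(no output)
```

View pics/a2.png

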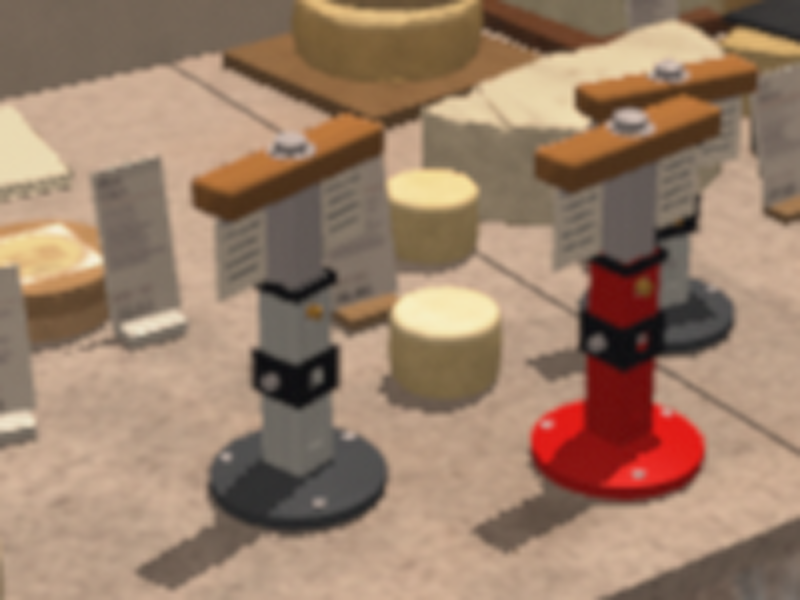

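View pics/b2.png

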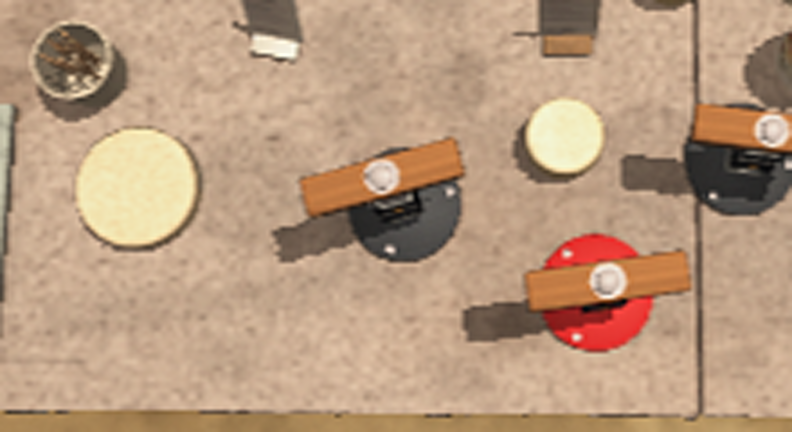

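View pics/a.png

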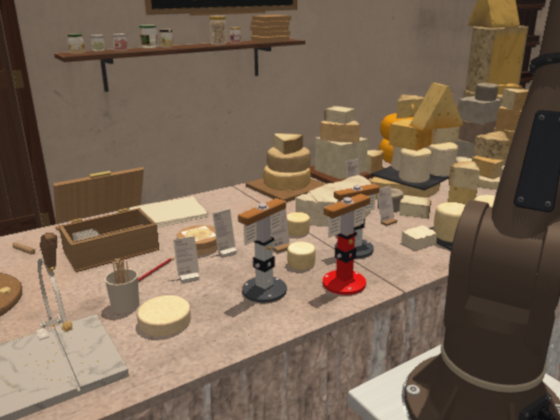

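The left grey stand is the tall one. Its button is at about (262,206) in scene and (236,239) in top. The red look-alike is at top (298,267), and the low stand is further right. Next I'll triangulate the button and get the bar's yaw.

```bash
cat > h.py <<'E'
from cell import *
import cv2,numpy as np
def plane(c,u,v,z,P=None):
    P=P or camera_params(c);f=210/np.tan(np.radians(P["vertical_fov"]/2));T=P["T"]
    d=T[:3,:3]@np.array([(u-P["cx"])/f,(v-P["cy"])/f,1]);o=T[:3,3]
    return o+d*(z-o[2])/d[2]
E
python3 - <<'E'
from h import *
import numpy as np
print(plane("top",235.8,238.4,.210),plane("scene",262.5,206,.210))
for z in(.168,.202): print(z,plane("top",344,226,z), plane("top",298.5,267.5,z))
im=cv2.imread("pics/b.png");get_image("top")
m=silhouettes("button_rest","top")[0]["mask"].astype(np.uint8)
h=cv2.cvtColor(im,cv2.COLOR_BGR2HSV);m2=((h[...,1]>120)&(m>0)).astype(np.uint8)
ys,xs=np.where(m2>0);r=cv2.minAreaRect(np.stack([xs,ys],1).astype(np.float32));print(r)
b=cv2.boxPoints(r);W=np.array([plane("top",*q,.202) for q in b]);print(W.round(4),W.mean(0))
for i in range(4):
    d=W[(i+1)%4]-W[i];print(np.linalg.norm(d),np.degrees(np.arctan2(d[1],d[0])))
print(plane("top",286.5,227.7,.046))
from scipy.spatial.transform import Rotation as R
print(R.from_rotvec(observe()["ee_rot"]).as_matrix().round(3))
E
```

```text
[0.49620504 0.11013074 0.21      ] [0.48040573 0.12035783 0.21      ]
0.168 [ 0.53846248 -0.18299544  0.168     ] [ 0.42385407 -0.05724972  0.168     ]
0.202 [ 0.5330881  -0.17717962  0.202     ] [ 0.4220915 -0.0553967  0.202    ]
((297.739990234375, 267.67999267578125), (12.0208158493042, 44.547725677490234), 81.8698959350586)
[[ 0.4283  0.0066  0.202 ]
 [ 0.4458 -0.1092  0.202 ]
 [ 0.4149 -0.1133  0.202 ]
 [ 0.3976  0.0019  0.202 ]] [ 0.42166494 -0.05349092  0.202     ]
0.11711819440506442 -81.42088538194668
0.031202690685458938 -172.48192734050434
0.11644400206650625 98.53085605960925
0.031099412641676597 8.756779684534926
[ 0.55088403 -0.02728462  0.046     ]
[[ 0.931  0.364 -0.   ]
 [ 0.364 -0.931  0.   ]
 [-0.    -0.    -1.   ]]
```

Run:
```python
from h import *
def tri(s,t):
    A=[];b=[]
    for c,(u,v) in(("scene",s),("top",t)):
        o=camera_params(c)["T"][:3,3];d=plane(c,u,v,0)-o;d/=np.linalg.norm(d);M=np.eye(3)-np.outer(d,d);A.append(M);b.append(M@o)
    x=np.linalg.solve(sum(A),sum(b));return x.round(4),[np.linalg.norm(M@x-q).round(4) for M,q in zip(A,b)]
o=lambda u,v:(190+u/4,170+v/4); p=lambda u,v:(130+u/3.6,190+v/3.6)
print("grey L",tri(o(291,142),p(381,174)))
print("red",tri(o(629,118),p(607,279)))
print("grey R",tri(o(669,68),p(771,129)))
print("drum",tri(o(445,312),p(565,137)))
```

```text
grey L (array([0.497 , 0.1104, 0.2031]), [np.float64(0.0004), np.float64(0.0004)])
red (array([ 0.422 , -0.0556,  0.2043]), [np.float64(0.0), np.float64(0.0)])
grey R (array([ 0.5383, -0.1837,  0.1694]), [np.float64(0.0006), np.float64(0.0006)])
drum (array([ 0.5512, -0.0281,  0.0405]), [np.float64(0.0009), np.float64(0.0009)])
```

Call:
jog_arm(
  motion=[
    [[0.02,-0.02,-0.035,0,0,0,1],[0.25,-0.272,-0.08,0,0,0.06,1],[0.25,-0.272,-0.08,0,0,0.12,1],[0.25,-0.272,-0.08,0,0,0.12,1],[0.25,-0.272,-0.08,0,0,0.12,1],[0.25,-0.272,-0.08,0,0,0.12,1],[0.25,-0.272,-0.08,0,0,0.12,1],[0.25,-0.272,-0.08,0,0,0.12,1],[0.25,-0.272,-0.08,0,0,0.12,1],[0.25,-0.272,-0.08,0,0,0.12,1]],
  ],
  force=20,
)

```text
clock: 1.33
position: [0.3638, -0.232, 0.308]
ee_rot: [-3.115, -0.406, -0.004]
force: [0.9, -0.4, -0.9]
width: 0.321
gripper_force: 0.0
```

Call:
jog_arm(
  motion=[
    [[0.216,-0.297,0,0,0,0,1],[0.216,-0.297,0,0,0,0,1],[0.216,-0.297,0,0,0,0,1],[0.216,-0.297,0,0,0,0,1],[0.216,-0.297,0,0,0,0,1],[0.216,-0.297,0,0,0,0,1],[0.216,-0.297,0,0,0,0,1],[0.216,-0.297,0,0,0,0,1],[0.216,-0.297,0,0,0,0,1],[0.216,-0.297,0,0,0,0,1]],
  ],
)

```text
clock: 2.17
position: [0.4972, 0.1115, 0.3068]
ee_rot: [-3.111, -0.408, -0.002]
force: [-0.8, 0.4, 0.6]
width: 0.005
gripper_force: 0.0
```

Run:
```python
from h import *
s=observe();P=camera_params("wrist");im=get_image("wrist");cv2.imwrite("pics/w.png",im[...,::-1])
print(s["position"],s["ee_rot"],s["force"]);print(P)
for r in silhouettes("button_rest","wrist")[:2]:
    ys,xs=np.where(r["mask"]);print(r["p"],r["pixel"],xs.min(),xs.max(),ys.min(),ys.max())
```

```text
[0.49716696 0.11147925 0.30684463] [-3.11079072e+00 -4.08164180e-01 -2.24703953e-03] [-0.79448644  0.37671502  0.56158045]
{'vertical_fov': 68.86416399534922, 'cx': 283.34415000235106, 'cy': 206.35554561740062, 'T': array([[ 0.25744931, -0.9247142 , -0.28039883,  0.57403605],
       [-0.96628423, -0.24751877, -0.07091715,  0.13234246],
       [-0.00382588,  0.28920254, -0.95726028,  0.46534263],
       [ 0.        ,  0.        ,  0.        ,  1.        ]])}
0.96 [282.9, 204.4] 217 349 177 221
0.8 [436.5, 315.8] 390 484 268 333
```

View pics/w.png

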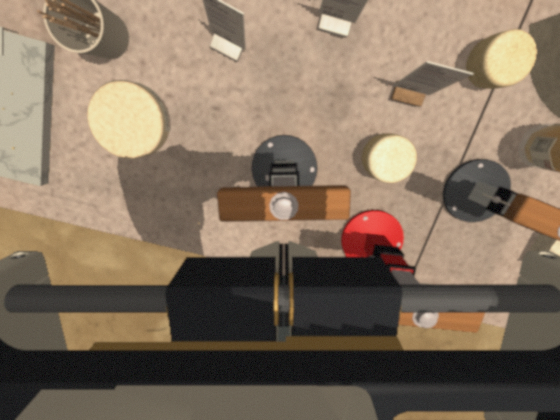

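The wrist view shows the bar square to the tool (219–350, 187–221), with the button at (284,206). Fingers are closed at about (284,245).

Run:
```python
from h import *
for z in(.205,.210): print(plane("wrist",284,205.5,z))
for q in((219,204),(350,203)): print(plane("wrist",*q,.202))
```

```text
[0.49777681 0.10614568 0.205     ]
[0.49923409 0.10653552 0.21      ]
[0.48356427 0.16253813 0.202     ]
[0.51406313 0.04943219 0.202     ]
```

Call:
jog_arm(
  motion=[
    [[0,0.004,0.03,0,0,0,1],[0,0.004,0.06,0,0,0,1],[0,0.004,0.08,0,0,0,1],[0,0.004,0.087,0,0,0,1],[0,0.004,0.09,0,0,0,1],[0,0.004,0.09,0,0,0,1]],
  ],
)

```text
clock: 2.77
position: [0.4974, 0.0992, 0.2171]
ee_rot: [3.116, 0.394, 0.0]
force: [0.1, -0.6, 0.8]
width: 0.005
gripper_force: 0.0
```

Call:
jog_arm(
  motion=[
    [[0,0,0.0015,0,0,0,1],[0,0,0.003,0,0,0,1],[0,0,0.0045,0,0,0,1],[0,0,0.006,0,0,0,1],[0,0,0.0075,0,0,0,1],[0,0,0.009,0,0,0,1],[0,0,0.009,0,0,0,1]],
  ],
)

```text
clock: 3.35
position: [0.4974, 0.1001, 0.2077]
ee_rot: [-3.116, -0.396, -0.0]
force: [-0.0, 0.8, 2.0]
width: 0.002
gripper_force: 1.0
```

Call:
jog_arm(
  motion=[
    [[0,0,-0.006,0,0,0,1],[0.001,-0.004,-0.006,0,0,0,1],[0.0025,-0.008,-0.006,0,0,0,1],[0.0025,-0.008,-0.006,0,0,0,1],[0.0025,-0.008,-0.003,0,0,0,1],[0.0025,-0.008,0,0,0,0,1],[0.0025,-0.008,0.001,0,0,0,1],[0.0025,-0.008,0.002,0,0,0,1],[0.0025,-0.008,0.002,0,0,0,1]],
  ],
)

```text
clock: 4.1
position: [0.4979, 0.1087, 0.2058]
ee_rot: [-3.116, -0.396, -0.001]
force: [-0.6, 2.0, 4.1]
width: 0.001
gripper_force: 2.1
```

Call:
jog_arm(
  motion=[
    [[0,0,0.001,0,0,0,1],[0,0,0.002,0,0,0,1],[0,0,0.003,0,0,0,1],[0,0,0.004,0,0,0,1],[0,0,0.005,0,0,0,1],[0,0,0.006,0,0,0,1],[0,0,0.006,0,0,0,1]],
  ],
)

```text
clock: 4.68
position: [0.4979, 0.1087, 0.1998]
ee_rot: [-3.116, -0.396, -0.001]
force: [-0.5, 2.9, 5.3]
width: 0.006
gripper_force: 2.6
```

Call:
jog_arm(
  motion=[
    [[0,0,0.001,0,0,0,1],[0,0,0.002,0,0,0,1],[0,0,0.003,0,0,0,1],[0,0,0.004,0,0,0,1],[0,0,0.005,0,0,0,1],[0,0,0.006,0,0,0,1],[0,0,0.007,0,0,0,1],[0,0,0.008,0,0,0,1],[0,0,0.009,0,0,0,1],[0,0,0.009,0,0,0,1]],
  ],
)

```text
clock: 5.52
position: [0.4979, 0.1087, 0.1908]
ee_rot: [-3.116, -0.396, -0.001]
force: [0.3, 1.5, 4.6]
width: 0.005
gripper_force: 2.7
```

Call:
jog_arm(
  motion=[
    [[0,0,-0.006,0,0,0,1],[0,0,-0.014,0,0,0,1],[0,-0.02,-0.014,0,0,0,1],[0,-0.04,-0.014,0,0,0,1],[0,-0.04,-0.014,0,0,0,1],[0,-0.04,-0.014,0,0,0,1]],
  ],
)

```text
clock: 6.02
position: [0.4874, 0.1476, 0.2051]
ee_rot: [3.116, 0.399, -0.0]
force: [0.4, -0.8, -0.4]
width: 0.008
gripper_force: 0.0
```

Run:
```python
from h import *
s=observe();im=get_image("wrist");cv2.imwrite("pics/w2.png",cv2.resize(im[120:320,180:460,::-1],None,fx=2.8,fy=2.8))
print(s["position"],s["force"])
```

```text
[0.48735208 0.14756421 0.20511052] [ 0.44659729 -0.7584346  -0.36891749]
```

View pics/w2.png

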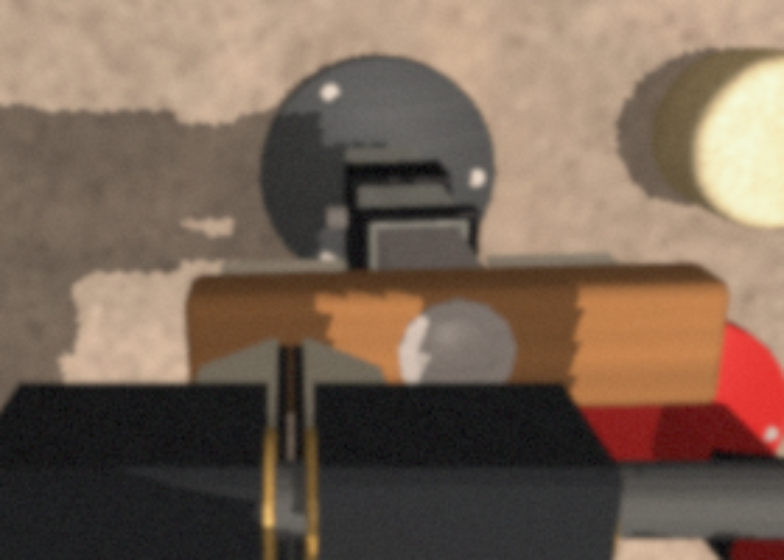

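Fingers are over the left half of the bar, about 38 mm from the button and clear of it. The bar has moved down. Next I approach and slide to about 0.178, which is short of the earliest possible hole.

Call:
jog_arm(
  motion=[
    [[0,0,0.006,0,0,0,1],[0,0,0.011,0,0,0,1],[0,0,0.0125,0,0,0,1],[0,0,0.014,0,0,0,1],[0,0,0.0155,0,0,0,1],[0,0,0.017,0,0,0,1],[0,0,0.0185,0,0,0,1],[0,0,0.0195,0,0,0,1],[0,0,0.0205,0,0,0,1],[0,0,0.0205,0,0,0,1]],
  ],
)

```text
clock: 6.9
position: [0.4877, 0.1466, 0.1846]
ee_rot: [3.116, 0.395, 0.0]
force: [-2.9, -1.4, 5.5]
width: 0.002
gripper_force: 3.0
```

Call:
jog_arm(
  motion=[
    [[0,0,0.001,0,0,0,1],[0,0,0.002,0,0,0,1],[0,0,0.003,0,0,0,1],[0,0,0.004,0,0,0,1],[0,0,0.005,0,0,0,1],[0,0,0.006,0,0,0,1],[0,0,0.007,0,0,0,1],[0,0,0.007,0,0,0,1]],
  ],
)

```text
clock: 7.57
position: [0.4877, 0.1466, 0.1776]
ee_rot: [3.116, 0.395, 0.0]
force: [-3.0, -2.7, 5.6]
width: 0.006
gripper_force: 3.1
```

Call:
jog_arm(
  motion=[
    [[0,0,0.0007,0,0,0,1],[0,0,0.0014,0,0,0,1],[0,0,0.002,0,0,0,1],[0,0,0.002,0,0,0,1]],
  ],
)

```text
clock: 7.9
position: [0.4877, 0.1466, 0.1757]
ee_rot: [3.116, 0.395, -0.0]
force: [-2.4, -2.4, 7.9]
width: 0.003
gripper_force: 3.5
```

Call:
jog_arm(
  motion=[
    [[0,0,0.0007,0,0,0,1],[0,0,0.0014,0,0,0,1],[0,0,0.0014,0,0,0,1]],
  ],
)

```text
clock: 8.15
position: [0.4877, 0.1466, 0.1743]
ee_rot: [3.116, 0.395, 0.0]
force: [-3.5, -2.2, 6.1]
width: 0.004
gripper_force: 3.4
```

Call:
jog_arm(
  motion=[
    [[0,0,0.0007,0,0,0,1],[0,0,0.0014,0,0,0,1],[0,0,0.0014,0,0,0,1]],
  ],
)

```text
clock: 8.4
position: [0.4877, 0.1466, 0.1728]
ee_rot: [3.116, 0.395, -0.0]
force: [-2.1, -1.8, 7.0]
width: 0.003
gripper_force: 3.4
```

Call:
jog_arm(
  motion=[
    [[0,0,0.0007,0,0,0,1],[0,0,0.0014,0,0,0,1],[0,0,0.002,0,0,0,1],[0,0,0.002,0,0,0,1]],
  ],
)

```text
clock: 8.73
position: [0.4877, 0.1466, 0.1709]
ee_rot: [3.116, 0.395, 0.0]
force: [-2.6, -2.7, 6.1]
width: 0.003
gripper_force: 3.4
```

Call:
jog_arm(
  motion=[
    [[0,0,0.0007,0,0,0,1],[0,0,0.0014,0,0,0,1],[0,0,0.002,0,0,0,1],[0,0,0.002,0,0,0,1]],
  ],
)

```text
clock: 9.07
position: [0.4877, 0.1466, 0.1688]
ee_rot: [3.116, 0.395, -0.0]
force: [-3.1, -3.1, 6.3]
width: 0.007
gripper_force: 3.4
```

Call:
jog_arm(
  motion=[
    [[0,0,0.0007,0,0,0,1],[0,0,0.0014,0,0,0,1],[0,0,0.002,0,0,0,1],[0,0,0.002,0,0,0,1]],
  ],
)

```text
clock: 9.4
position: [0.4877, 0.1466, 0.1668]
ee_rot: [3.116, 0.395, -0.0]
force: [-2.6, -2.1, 7.2]
width: 0.003
gripper_force: 3.3
```

Call:
jog_arm(
  motion=[
    [[0,0,0.0007,0,0,0,1],[0,0,0.0014,0,0,0,1],[0,0,0.002,0,0,0,1],[0,0,0.002,0,0,0,1]],
  ],
)

```text
clock: 9.73
position: [0.4878, 0.1467, 0.1647]
ee_rot: [3.116, 0.395, 0.0]
force: [-2.3, -2.1, 4.5]
width: 0.007
gripper_force: 2.6
```

Call:
jog_arm(
  motion=[
    [[0,0,0.0005,0,0,0,1],[0,0,0.001,0,0,0,1],[0,0,0.001,0,0,0,1]],
  ],
)

```text
clock: 9.98
position: [0.4878, 0.1467, 0.1636]
ee_rot: [3.116, 0.395, 0.0]
force: [-0.9, -2.5, 4.3]
width: 0.007
gripper_force: 2.2
```

Run:
```python
from h import *
im=get_image("wrist");cv2.imwrite("pics/w3.png",cv2.resize(im[120:320,180:460,::-1],None,fx=2.8,fy=2.8))
im=get_image("scene");cv2.imwrite("pics/s3.png",cv2.resize(im[170:320,190:390,::-1],None,fx=4,fy=4,interpolation=2))
for i in range(4): get_image("top");print(observe()["force"])
```

```text
[-1.15385674 -2.26565798  6.39120523]
[-0.77293423 -2.63861263  4.88363632]
[-1.49836394 -2.23061625  4.80259209]
[-1.17596539 -1.90674554  4.83043289]
```

View pics/w3.png

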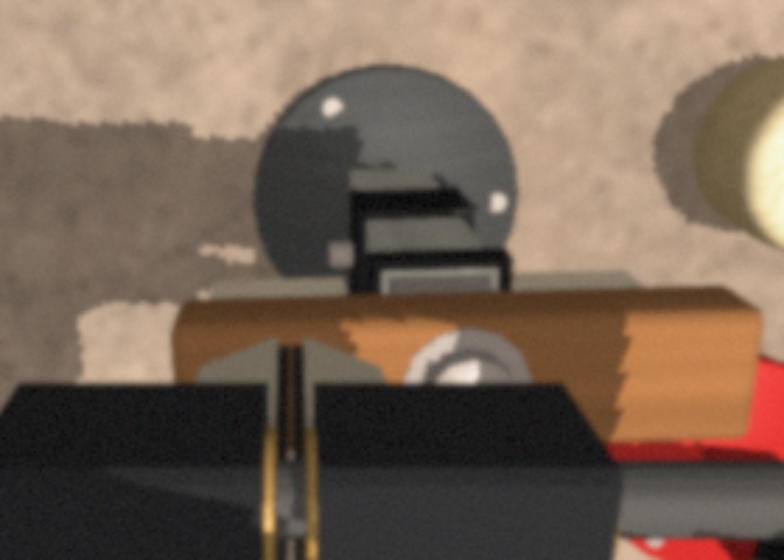

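View pics/s3.png

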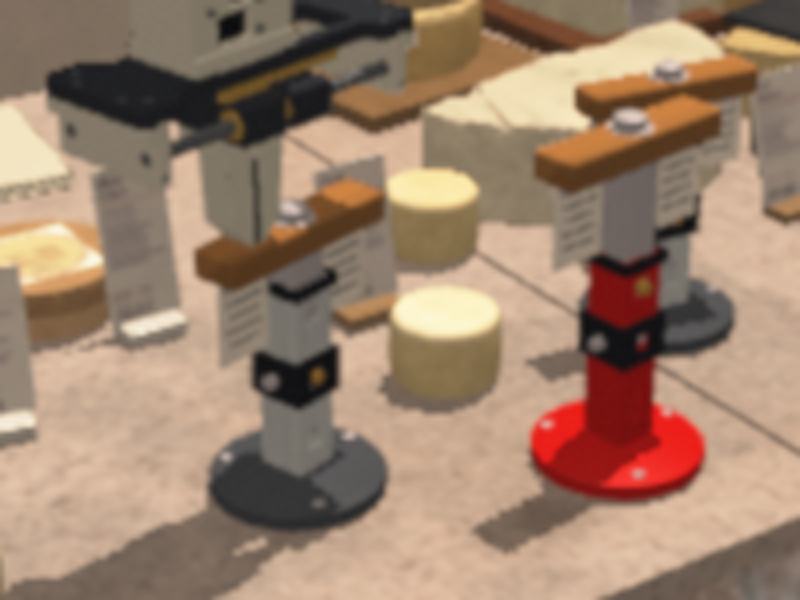

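The brass pin now shows in the black band's hole at about (318,376), and the button stands up at (293,213). It has clicked, so I back off.

Call:
jog_arm(
  motion=[
    [[0,0,-0.006,0,0,0,1],[0,0,-0.03,0,0,0,1],[0,0,-0.07,0,0,0,1],[0,0,-0.11,0,0,0,1],[0,0,-0.14,0,0,0,1],[0,0,-0.14,0,0,0,1],[0,0,-0.14,0,0,0,1],[0,0,-0.14,0,0,0,1]],
  ],
)

```text
clock: 10.95
position: [0.4875, 0.147, 0.3031]
ee_rot: [3.116, 0.396, -0.0]
force: [0.2, -0.1, -0.7]
width: 0.007
gripper_force: 0.0
```

Run:
```python
from h import *
im=get_image("scene");cv2.imwrite("pics/s4.png",cv2.resize(im[200:290,230:300,::-1],None,fx=6,fy=6,interpolation=2))
```

```text
(no output)
```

View pics/s4.png

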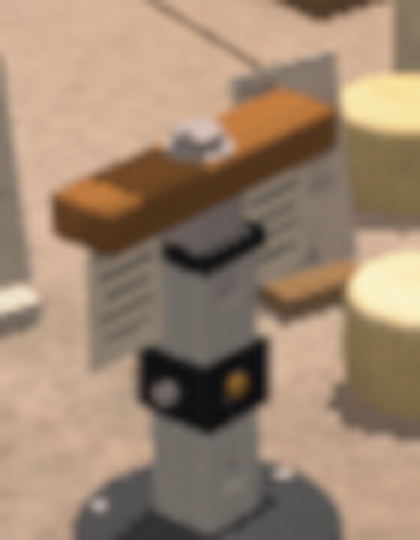

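The brass pin sits in the band's hole at (236,384), the button is up at (198,138), and the arm is clear.

```bash
python3 -c "from cell import *; print(sign_off())"
```

```text
the job is handed in; nothing more can be done
None
```

The tall stand is down about 38 mm and locked in its next hole, with the button sprung up, the arm clear and the job handed in; the sign-off gave no verdict.

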